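# Feel for the empty compartment and store the nosepiece

## Task

Three of the crate's four flap-covered compartments already hold a sleeve. With the nosepiece still standing untouched, press the flaps in with your fingers until you feel one swing well in, over the empty compartment; then pick up the long nosepiece, lower it gently through that flap, neck up, and leave it standing upright on the compartment's floor. Do not knock or move anything else on the bench.

Things in the scene. Friction and masses are not known exactly. Their poses are not given: they have to be found in the camera images.
- crate: Fixed wooden crate, 152 x 152 mm, 72 mm high; origin at the centre of its underside, z up. 2 x 2 compartments with openings 58 x 58 mm, 70 mm between centres along its x and y, walls 12 mm, floor 8 mm above the bench. A metal flap closes each opening, level with the top. Three compartments hide a steel sleeve 46 mm across, 50 mm tall, on the floor; one is empty.
- cell1 (a point): centre of an opening, at the height of the crate's top (72 mm): near, left (-x,+y) in the crate's frame. A part lowered straight down pushes the flap in, which then leans on it; it goes in best about 5 mm from the centre towards the crate's -x, away from the hinge
- flap1 (a joint): angle of the plain flap (55 x 55 x 3 mm) over cell1: 0 shut, up to 1.4 rad. Hinged on a dark rod along the opening's +x edge (crate frame); its free -x end swings down when pushed, and a weak spring (under 2 N at mid-flap) shuts it. Over a sleeve it stops hard at about 0.2 rad (6 to 8 mm down, 35 mm from the hinge); over the empty compartment it swings in freely
- cell2 (a point): centre of an opening, at the height of the crate's top (72 mm): near, right (-x,-y) in the crate's frame. A part lowered straight down pushes the flap in, which then leans on it; it goes in best about 5 mm from the centre towards the crate's -x, away from the hinge
- flap2 (a joint): angle of the plain flap (55 x 55 x 3 mm) over cell2: 0 shut, up to 1.4 rad. Hinged on a dark rod along the opening's +x edge (crate frame); its free -x end swings down when pushed, and a weak spring (under 2 N at mid-flap) shuts it. Over a sleeve it stops hard at about 0.2 rad (6 to 8 mm down, 35 mm from the hinge); over the empty compartment it swings in freely
- cell3 (a point): centre of an opening, at the height of the crate's top (72 mm): far, left (+x,+y) in the crate's frame. A part lowered straight down pushes the flap in, which then leans on it; it goes in best about 5 mm from the centre towards the crate's -x, away from the hinge
- flap3 (a joint): angle of the plain flap (55 x 55 x 3 mm) over cell3: 0 shut, up to 1.4 rad. Hinged on a dark rod along the opening's +x edge (crate frame); its free -x end swings down when pushed, and a weak spring (under 2 N at mid-flap) shuts it. Over a sleeve it stops hard at about 0.2 rad (6 to 8 mm down, 35 mm from the hinge); over the empty compartment it swings in freely
- cell4 (a point): centre of an opening, at the height of the crate's top (72 mm): far, right (+x,-y) in the crate's frame. A part lowered straight down pushes the flap in, which then leans on it; it goes in best about 5 mm from the centre towards the crate's -x, away from the hinge
- flap4 (a joint): angle of the plain flap (55 x 55 x 3 mm) over cell4: 0 shut, up to 1.4 rad. Hinged on a dark rod along the opening's +x edge (crate frame); its free -x end swings down when pushed, and a weak spring (under 2 N at mid-flap) shuts it. Over a sleeve it stops hard at about 0.2 rad (6 to 8 mm down, 35 mm from the hinge); over the empty compartment it swings in freely
- nose_mid (a point): The nosepiece: dark turned steel, standing upright on the bench, 115 mm tall, round: body 32 mm across up to 60 mm, then a neck 26 mm across from 66 mm to the top, about 0.35 kg. This point is on its axis half-way up (57.5 mm above its foot), z towards the neck end. Stood on a compartment's floor it sticks 51 mm out of the crate.
- sleeve: short steel sleeve standing among the task's things, 46 mm across, 50 mm tall (the same kind as those hidden in the crate); a bystander, origin at its underside
- driver: screwdriver lying to the left of the nosepiece; a bystander, origin at its underside
- wrench: wrench lying to the right of the crate; a bystander, origin at its underside
- riveter: pneumatic rivet gun lying on its side, 0.26 m long, 60 mm high, beyond the nosepiece; a bystander, origin at its underside
- tin: steel can, 66 mm across, 100 mm tall, standing beyond and left; a bystander, origin at its underside
- profile: aluminium U profile 360 mm long lying to the right of the crate; a bystander, origin at its underside

How it is judged:
By the outcome, as a careful person would: the job done as asked, in the order asked, and still so for the second after the job is handed in, with the robot touching nothing.
It also fails if it takes over 61 s, if anything falls off the work surface, if the arm or the gripper's body presses on something with over 40 N, if the wrist force passes 120 N, or if a joint passes its speed limit or range.

## Robot

A 6-joint arm with a two-finger parallel gripper is mounted at the origin on the work surface. World frame = base frame: x ahead of the robot, y to its left, z up, the work surface at z = 0. Lengths are in mm, angles in rad, forces in N, time in s.
With the tool pointing down it reaches from about 325 to 775 mm from the base axis. Payload 9.3 kg.
Tool frame: the origin (TCP) lies midway between the tips of the shut fingers; the grasp point (between the pads) lies 19 mm behind it (arm.pinch_z is the distance from the TCP to the grasp point, in mm); z points along the fingers, y is the direction in which the jaws open and shut (so a half turn about z gives the same grasp; the last joint's range is limited). The gripper opens to 85 mm and grips with 20 to 120 N. Pads are 22 mm wide; open, the fingers measure 114 mm over their backs; the gripper's body (76 mm by 85 mm) begins 54 mm behind the grasp point. The pads swing forward as they close: fully open they stand 13 mm farther back than shut.
Start: joints at [-1.26, 0.259, 0.021, 1.334, 0, 1.418], TCP at [246.035, -491.898, 231.279] pointing down, gripper open.
Joint ranges: [-3.04, 3.04], [-0.91, 1.82], [-1.04, 1.36], [-1.92, 1.95], [-1.52, 1.45], [-3.14, 3.14]. Speed limits (rad/s): [2.22, 2.22, 2.79, 3.14, 3.14, 3.14].

## Interface

Orientations are given as a 3x3 rotation matrix whose columns are the frame's x, y, z axes.
In Python, from bench import arm gives the robot as it stands.
- The arm moves only by the tool carry_out, never from a script. Its arguments are lists of equal length, an entry for each row: "gripper": the opening, from -1 (shut) to 1 (fully open), so that 0 is half open; "xyz": the shift along the tool's x, y, z in cm, a list of three; "turn": the turn about the tool's z in degrees. A call has 1 to 20 rows; each row shifts and turns the commanded pose from where the row before left it, along the tool's axes as they then stand; what a row does not reach is not made up. A row lasts 1/12 s, in which the tool goes at most 41.7 mm and 7.16 degrees, less where a joint would pass 70% of its speed; a pose out of reach is approached as far as the arm can. A call with a gripper value outside its range is refused whole. The fingers move at their own pace and stop on an object; the grip force is fixed at half the most. Time passes only in rows, so rows that do not move let the fingers close. It gives the time, the measured TCP pose, the force and the opening at its end, in the units of the state.
- arm.read_state(): the state, without advancing time (a new reading comes with each control period).
- arm.snapshot(name): name is "scene" or "top"; returns a dict with "color" (420x560x3 uint8, blue, green, red), "vertical_fov" (degrees; the focal length in pixels is half the picture's height over the tangent of half this angle, whatever the lens; pixels are square), "cx", "cy" (the principal point, pixels), "pose" (4x4, takes a point from camera to world coordinates). Camera axes: x right, y down, z forward; pixel columns grow to the right and rows downward; lengths in mm; the calibration is good to about 2 mm. A picture is of the moment at which its call begins. There is no depth.
- arm.close_job(): hands the job in, once; it reports no verdict.
Trained networks look in a picture, given as the dict that the camera call returned (one of the last four; its "shot" number tells which), for a name from the list of things; names that differ only in an ending like _2 or _b are one class to them, and where a whole thing is asked for, a point or a joint stands for the part that bears it (a point fixed in the world has none). Each returns a list of dicts, best first, with "p" (0 to 1); they miss things now and then, are a little off and sometimes report something else, mostly with a low value. They report only what shows in the picture. A call takes as long as a camera call.
- arm.find_in(picture, thing): "at" ([x, y, z] in mm, in world coordinates, good to about 4 mm: the middle of the surface that is visible of it).
- arm.tip_of(picture, thing): "at" ([x, y, z] in mm, in world coordinates, good to about 4 mm: a listed point, or the origin of a listed thing).
The state is a dict: "time_s": time; "joint_positions": joint angles; "joint_vel": joint speeds; "effort": joint torques, N m; "tool_pos": TCP position; "tcp_rot": TCP orientation; "contact_force": force on the tool from outside, world axes, zero at the start; "torque": the same for the moment, N m; "opening": finger opening in mm.
Only numpy, scipy, OpenCV 4.12 (cv2) and the standard library are available. Lean on these libraries where they do the work, as an engineer would, in place of code of your own. Each camera call takes 0.05 s, during which the arm holds its last target. There are 200 camera calls.

## Working session

There is one attempt and no reset: what is moved stays moved. The work goes in short steps, Python scripts to look and compute and a tool call to move; the robot and the scene stay as the last step left them, time stands still between calls to the robot, and variables do not carry over. Pictures are saved under pics/ and viewed, about 8 in all and at most 12, crops included, and the job is handed in when it is done.

Besides the shell and the picture viewer there is one more tool, called after "Request:" by a JSON object that holds its "fn" and its "kwargs". carry_out: Moves the arm, as the interface text tells. Its arguments: {"type":"object","properties":{"gripper":{"type":"array"},"xyz":{"type":"array"},"turn":{"type":"array"}},"required":["gripper","xyz","turn"]}

```bash
mkdir -p pics; python3 - <<'E'
from bench import arm
import cv2, numpy as np
np.set_printoptions(precision=1,suppress=True)
s=arm.read_state(); print(s['time_s'],s['tool_pos'],s['opening'],s['contact_force']); print(s['tcp_rot'])
for n in("scene","top"):
    p=arm.snapshot(n); cv2.imwrite(f"pics/{n}1.png",p["color"])
    print(n,p['vertical_fov'],p['cx'],p['cy']);print(p['pose'])
    for t in ["cell1","cell2","cell3","cell4","nose_mid","crate","sleeve","driver","wrench","riveter","tin","profile"]:
        r=arm.tip_of(p,t)[:2]; print(t,[(np.round(q['at']),round(q['p'],2)) for q in r])
E
```

```text
0.0 [ 245.9 -491.6  230.7] 85.62897256231177 [-0.1 -0.1  0.3]
[[ 0.9  0.4 -0. ]
 [ 0.4 -0.9  0. ]
 [ 0.  -0.  -1. ]]
scene 49.281295244559715 286.71778488276425 207.0649306679244
[[  -0.1    0.7   -0.7 1392.9]
 [   1.     0.    -0.1    6.8]
 [  -0.    -0.7   -0.7  923.2]
 [   0.     0.     0.     1. ]]
cell1 [(array([575., -45.,  75.]), 0.82), (array([508., -57.,  72.]), 0.71)]
cell2 [(array([575., -45.,  75.]), 0.82), (array([508., -57.,  72.]), 0.71)]
cell3 [(array([575., -45.,  75.]), 0.82), (array([508., -57.,  72.]), 0.71)]
cell4 [(array([575., -45.,  75.]), 0.82), (array([508., -57.,  72.]), 0.71)]
nose_mid [(array([554., 222.,  58.]), 0.86), (array([ 606., -517.,    3.]), 0.47)]
crate [(array([549., -85.,  -3.]), 0.89)]
sleeve [(array([572., 110.,  -3.]), 0.57)]
driver [(array([458., 348.,   2.]), 0.89)]
wrench [(array([ 512., -364.,    0.]), 0.53)]
riveter [(array([745., 224.,   1.]), 0.95), (array([573., -45.,  74.]), 0.71)]
tin []
profile [(array([ 607., -516.,    1.]), 0.75)]
top 45.884337266231086 279.03309078793217 214.23403573816483
[[   0.    -1.     0.2  385.6]
 [  -1
[... 168 characters left out ...]
cell2 [(array([508., -62.,  74.]), 0.94), (array([ 525., -126.,   72.]), 0.79)]
cell3 [(array([508., -62.,  74.]), 0.94), (array([ 525., -126.,   72.]), 0.79)]
cell4 [(array([508., -62.,  74.]), 0.94), (array([ 525., -126.,   72.]), 0.79)]
nose_mid [(array([551., 224.,  58.]), 0.69)]
crate [(array([553., -89.,  -2.]), 0.73)]
sleeve [(array([575., 111.,  -0.]), 0.55), (array([ 516., -363.,   -1.]), 0.16)]
driver [(array([456., 348.,  -4.]), 0.79)]
wrench [(array([ 515., -367.,   -3.]), 0.66)]
riveter [(array([743., 224.,   0.]), 0.66), (array([ 515., -363.,   -1.]), 0.49)]
tin [(array([648., 390.,   1.]), 0.96)]
profile [(array([ 607., -518.,   -1.]), 0.62), (array([647., 388.,  -1.]), 0.48)]
```

View pics/scene1.png

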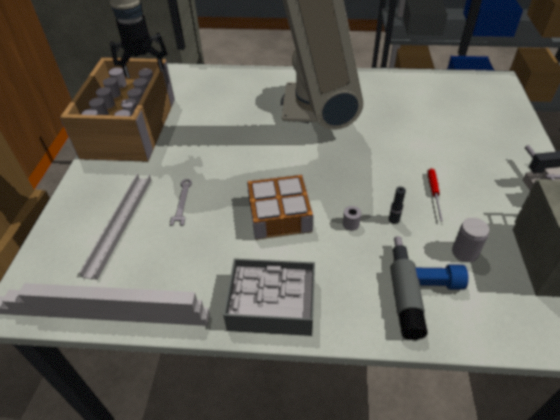

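View pics/top1.png

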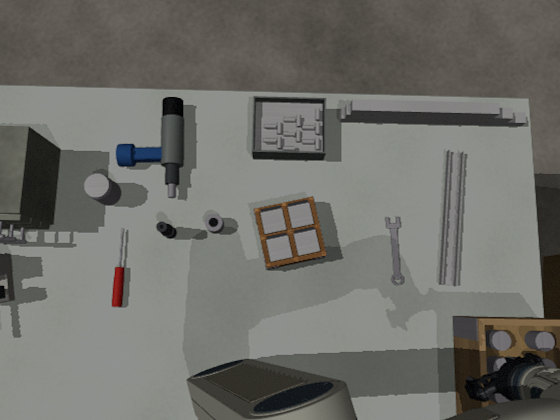

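The views show the crate at about (290,232) in top, rotated by about 13°, with four flaps. The nosepiece is at (167,230), with the sleeve (214,222), driver and riveter around it. I'll rectify the crate's top plane to get the exact pose.

```bash
cat > h.py <<'E'
from bench import arm
import cv2, numpy as np
np.set_printoptions(precision=1,suppress=True)
def proj(p,X):
    T=np.linalg.inv(p['pose']); f=210/np.tan(np.radians(p['vertical_fov']/2))
    c=np.asarray(X,float)@T[:3,:3].T+T[:3,3]
    return c[:,:2]/c[:,2:]*f+[p['cx'],p['cy']]
def rect(p,x0,x1,y0,y1,z,s):  # rows: x decreasing downward, cols: y decreasing to right
    W=np.array([[x1,y1,z],[x1,y0,z],[x0,y0,z],[x0,y1,z]],float)
    d=np.float32([[0,0],[(y1-y0)*s,0],[(y1-y0)*s,(x1-x0)*s],[0,(x1-x0)*s]])
    H=cv2.getPerspectiveTransform(np.float32(proj(p,W)),d)
    return cv2.warpPerspective(p['color'],H,(int((y1-y0)*s),int((x1-x0)*s)),flags=cv2.INTER_CUBIC)
E
python3 - <<'E'
from h import *
from scipy.optimize import minimize
p=arm.snapshot("top"); s=2; x0,x1,y0,y1=430,670,-200,30
im=rect(p,x0,x1,y0,y1,72,s)
b=im.astype(int); sat=b[...,2]-b[...,0]
# template: wood = sat high; grid model fit
g=cv2.GaussianBlur(sat.astype(np.float32),(5,5),0)
u=np.arange(-75,76,1.5); U,V=np.meshgrid(u,u,indexing='ij')
flap=lambda a:(np.abs(np.abs(a)-35)<28)
M=(~(flap(U)&flap(V))).astype(float); M-=M.mean()
def cost(q):
    c,sn=np.cos(q[2]),np.sin(q[2]); X=q[0]+c*U-sn*V; Y=q[1]+sn*U+c*V
    v=cv2.remap(g,((y1-Y)*s).astype(np.float32),((x1-X)*s).astype(np.float32),cv2.INTER_LINEAR)
    return -(v*M).mean()
best=min((minimize(cost,[550,-87,np.radians(a)],method='Nelder-Mead',options=dict(initial_simplex=[[550,-87,np.radians(a)],[556,-87,np.radians(a)],[550,-81,np.radians(a)],[550,-87,np.radians(a+4)]])) for a in(8,13,18)),key=lambda r:r.fun)
q=best.x; print(q[:2],np.degrees(q[2]),best.fun)
R=np.array([[np.cos(q[2]),-np.sin(q[2])],[np.sin(q[2]),np.cos(q[2])]])
for i,c in enumerate([(-35,35),(-35,-35),(35,35),(35,-35)]):
    w=q[:2]+R@c; print('cell',i+1,w)
    cv2.circle(im,(int((y1-w[1])*s),int((x1-w[0])*s)),4,(0,0,255),-1)
box=np.array([q[:2]+R@c for c in [(-76,-76),(-76,76),(76,76),(76,-76)]])
cv2.polylines(im,[np.int32(np.c_[(y1-box[:,1])*s,(x1-box[:,0])*s])],True,(0,255,0),1)
im2=rect(p,490,630,60,300,57,2)
cv2.imwrite('pics/rect.png',np.hstack([im[:280],im2]) if 0 else im)
cv2.imwrite('pics/nose.png',im2)
st=arm.read_state(); print(st['time_s'],np.array(st['tcp_rot']))
E
```

```text
[550.7 -85.8] 13.316102498363758 -11.289059488501673
cell 1 [508.6 -59.8]
cell 2 [ 524.7 -127.9]
cell 3 [576.7 -43.7]
cell 4 [ 592.8 -111.8]
1.35 [[ 0.9  0.4 -0. ]
 [ 0.4 -0.9 -0. ]
 [-0.   0.  -1. ]]
```

View pics/rect.png

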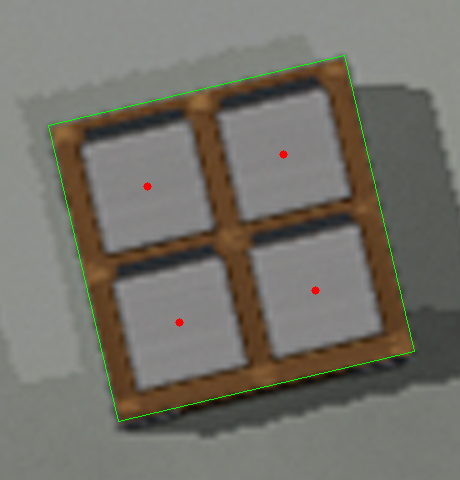

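The rectified fit matches: the crate outline and the four red centres (147,186), (283,154), (179,322) and (315,290) sit on the crate and flaps. Next I'll work out the pressing moves and refine the nosepiece position.

```bash
cat >> h.py <<'E'
C=np.array([550.7,-85.8]); A=np.radians(13.3); RC=np.array([[np.cos(A),-np.sin(A)],[np.sin(A),np.cos(A)]])
CELL={i+1:C+RC@np.array(c) for i,c in enumerate([(-35,35),(-35,-35),(35,35),(35,-35)])}
def shift(target,R=None,pos=None):
    s=arm.read_state(); 
    R=np.array(s['tcp_rot']) if R is None else R
    return R.T@(np.asarray(target)-np.array(s['tool_pos'] if pos is None else pos))/10
RT=np.c_[np.r_[RC[:,0],0],np.r_[-RC[:,1],0],[0,0,-1]]
def press(i,z=85,dx=-8): return np.r_[CELL[i]+RC@[dx,0],z]
E
python3 - <<'E'
from h import *
s=arm.read_state();R=np.array(s['tcp_rot']);print(np.degrees(np.arctan2(R[1,0],R[0,0])),s['tool_pos'])
for i in CELL: print(i,press(i),"cm in final frame",np.round(shift(press(i,100),RT),2))
E
```

```text
26.576749312640526 [ 246.  -491.9  231.3]
1 [500.8 -61.6  85. ] cm in final frame [ 34.7 -36.   13.1]
2 [ 516.9 -129.8   85. ] cm in final frame [ 34.7 -29.   13.1]
3 [568.9 -45.5  85. ] cm in final frame [ 41.7 -36.   13.1]
4 [ 585.  -113.6   85. ] cm in final frame [ 41.7 -29.   13.1]
```

View pics/nose.png

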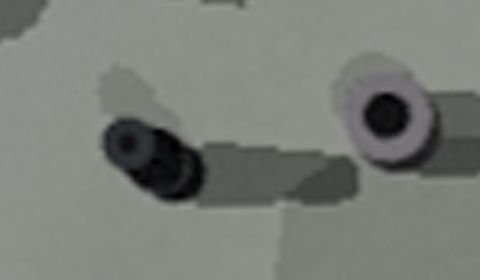

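The rectified nosepiece view shows its neck top at about (130,143) and the sleeve at (385,115). Now I'll go above cell 2.

Request:
{"fn": "carry_out", "kwargs": {"gripper": [-1,-1,-1,-1,-1,-1,-1,-1,-1,-1,-1,-1,-1,-1,-1,-1,-1,-1,-1,-1], "xyz": [[0,0,0],[0,0,0],[2.48,-2.07,0],[2.48,-2.07,0],[2.48,-2.07,0],[2.48,-2.07,0],[2.48,-2.07,0],[2.48,-2.07,0],[2.48,-2.07,0],[2.48,-2.07,0],[2.48,-2.07,0],[2.48,-2.07,0],[2.48,-2.07,0],[2.48,-2.07,0],[2.48,-2.07,0],[2.48,-2.07,0],[0,0,3],[0,0,3],[0,0,3],[0,0,3]], "turn": [6.64,6.64,0,0,0,0,0,0,0,0,0,0,0,0,0,0,0,0,0,0]}}

```text
time_s: 3.02
tool_pos: [517.4, -129.6, 110.2]
tcp_rot: [[0.973, 0.231, 0.001], [0.231, -0.973, -0.0], [0.001, 0.0, -1.0]]
contact_force: [1.3, -0.3, 0.1]
opening: 0.1
```

Request:
{"fn": "carry_out", "kwargs": {"gripper": [-1,-1,-1,-1,-1,-1,-1,-1,-1,-1,-1], "xyz": [[0,0,1],[0,0,1],[0,0,1],[0,0,0.3],[0,0,0.3],[0,0,0.2],[0,0,0.2],[0,0,0.2],[0,0,0.2],[0,0,0.2],[0,0,0]], "turn": [0,0,0,0,0,0,0,0,0,0,0]}}

```text
time_s: 3.93
tool_pos: [517.7, -130.1, 65.7]
tcp_rot: [[0.973, 0.23, 0.001], [0.23, -0.973, -0.0], [0.001, 0.001, -1.0]]
contact_force: [-0.5, 0.3, 5.4]
opening: 0.1
```

Request:
{"fn": "carry_out", "kwargs": {"gripper": [-1,-1,-1], "xyz": [[0,0,0.15],[0,0,0.15],[0,0,0]], "turn": [0,0,0]}}

```text
time_s: 4.18
tool_pos: [517.9, -130.2, 65.0]
tcp_rot: [[0.973, 0.23, 0.003], [0.23, -0.973, -0.001], [0.003, 0.002, -1.0]]
contact_force: [-8.7, 2.5, 28.6]
opening: 0.4
```

Request:
{"fn": "carry_out", "kwargs": {"gripper": [-1,-1,-1,-1,-1,-1,-1,-1,-1,-1,-1,-1,-1,-1,-1,-1], "xyz": [[0,0,-0.6],[0,0,-1.8],[0,-2,0],[0,-3,0],[0,-2,0],[0,0,0],[0,0,0.5],[0,0,0.5],[0,0,0.3],[0,0,0.2],[0,0,0.2],[0,0,0.2],[0,0,0.1],[0,0,0.1],[0,0,0.1],[0,0,0]], "turn": [0,0,0,0,0,0,0,0,0,0,0,0,0,0,0,0]}}

```text
time_s: 5.52
tool_pos: [501.4, -62.3, 65.4]
tcp_rot: [[0.973, 0.23, 0.001], [0.23, -0.973, -0.001], [0.001, 0.001, -1.0]]
contact_force: [-4.0, -1.1, 12.6]
opening: -0.0
```

Request:
{"fn": "carry_out", "kwargs": {"gripper": [-1,-1,-1,-1,-1,-1,-1,-1,-1,-1,-1,-1,-1,-1,-1,-1], "xyz": [[0,0,-0.6],[0,0,-1.6],[2,0,0],[3,0,0],[2,0,0],[0,0,0],[0,0,0.5],[0,0,0.5],[0,0,0.3],[0,0,0.2],[0,0,0.2],[0,0,0.2],[0,0,0.1],[0,0,0.1],[0,0,0.1],[0,0,0]], "turn": [0,0,0,0,0,0,0,0,0,0,0,0,0,0,0,0]}}

```text
time_s: 6.85
tool_pos: [569.3, -45.9, 65.4]
tcp_rot: [[0.973, 0.23, 0.001], [0.23, -0.973, -0.0], [0.001, 0.001, -1.0]]
contact_force: [-5.7, 0.2, 11.2]
opening: 0.2
```

Request:
{"fn": "carry_out", "kwargs": {"gripper": [-1,-1,-1,-1,-1,-1,-1,-1,-1,-1,-1,-1,-1,-1,-1,-1], "xyz": [[0,0,-0.6],[0,0,-1.6],[0,2,0],[0,3,0],[0,2,0],[0,0,0],[0,0,0.5],[0,0,0.5],[0,0,0.3],[0,0,0.2],[0,0,0.2],[0,0,0.2],[0,0,0.1],[0,0,0.1],[0,0,0.1],[0,0,0]], "turn": [0,0,0,0,0,0,0,0,0,0,0,0,0,0,0,0]}}

```text
time_s: 8.18
tool_pos: [585.4, -113.9, 64.2]
tcp_rot: [[0.973, 0.23, 0.0], [0.23, -0.973, -0.0], [0.0, 0.0, -1.0]]
contact_force: [0.6, 1.0, 0.0]
opening: 0.1
```

Cell 4 gives no resistance, so I'll press it well in.

Request:
{"fn": "carry_out", "kwargs": {"gripper": [-1,-1,-1,-1,-1,-1,-1], "xyz": [[0,0,0.2],[0,0,0.3],[0,0,0.4],[0,0,0.4],[0,0,0.4],[0,0,0.4],[0,0,0]], "turn": [0,0,0,0,0,0,0]}}

```text
time_s: 8.77
tool_pos: [584.9, -113.8, 42.2]
tcp_rot: [[0.973, 0.23, -0.002], [0.23, -0.973, 0.0], [-0.001, -0.001, -1.0]]
contact_force: [-0.5, -0.3, 0.7]
opening: 0.5
```

```bash
python3 - <<'E'
from h import *
# nose top centre: fit dark top disc in each camera; ray at z=115
for n in("top","scene"):
    p=arm.snapshot(n)
    for z in (0,115): print(n,z,proj(p,[[552.5,223,z]]))
    r=arm.tip_of(p,"nose_mid")[:1]; print(r[0]['at'],r[0]['p'])
    X=np.array([[552.5,223,0]])
    # side silhouette model overlay
    im=cv2.resize(p['color'],None,fx=6,fy=6,interpolation=cv2.INTER_CUBIC)
    for z,rad in((0,16),(60,16),(66,13),(115,13)):
        t=np.linspace(0,2*np.pi,40); P=np.c_[552.5+rad*np.cos(t),223+rad*np.sin(t),0*t+z]
        cv2.polylines(im,[np.int32(proj(p,P)*6+2.5)],True,(0,255,255),1)
    c=(proj(p,[[552.5,223,57]])[0]*6).astype(int)
    cv2.imwrite(f'pics/n_{n}.png',im[c[1]-200:c[1]+200,c[0]-200:c[0]+200])
a=cv2.imread('pics/n_top.png');b=cv2.imread('pics/n_scene.png');cv2.imwrite('pics/n_both.png',np.hstack([a,b]))
E
```

```text
top 0 [[170.7 231.8]]
top 115 [[161.2 225.4]]
[548.2, 225.9, 59.0] 0.47
scene 0 [[393.9 220.7]]
scene 115 [[401.  190.2]]
[552.9, 221.3, 59.8] 0.84
```

View pics/n_both.png

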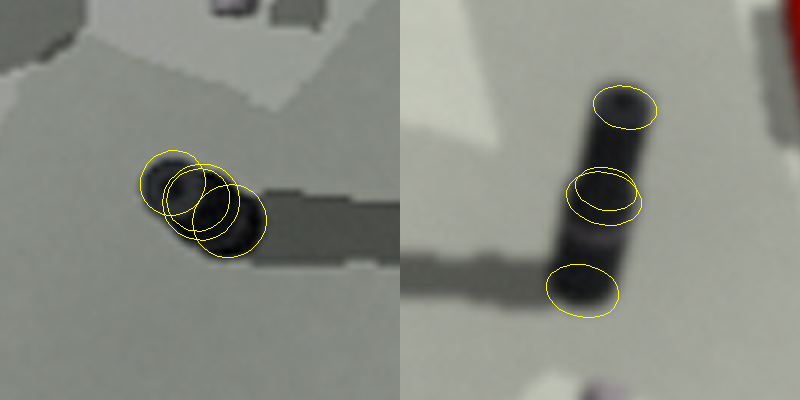

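The overlays agree with the nosepiece to about 2 mm; its top disc is at (173,187) in the left crop and (622,104) in the right. That gives an axis near (551,222.5), so I'll go above it now.

Request:
{"fn": "carry_out", "kwargs": {"gripper": [-1,-1,-1,-1,-1,0.4,0.4,0.4,0.4,0.4,0.4,0.4,0.4,0.4,0.4,0.4,0.4], "xyz": [[0,0,-1.5],[0,0,-2],[0,0,-2.5],[0,0,-2.5],[0,0,-2.3],[0.2,-1.5,0],[0.35,-2.7,0],[0.44,-3.35,0],[0.44,-3.35,0],[0.44,-3.35,0],[0.44,-3.35,0],[0.44,-3.35,0],[0.44,-3.35,0],[0.44,-3.35,0],[0.44,-3.35,0],[0.36,-2.5,0],[0,0,0]], "turn": [0,0,0,0,0,0,0,0,0,0,0,0,0,0,0,0,0]}}

```text
time_s: 10.38
tool_pos: [551.2, 223.6, 151.0]
tcp_rot: [[0.97, 0.242, -0.001], [0.242, -0.97, 0.003], [0.0, -0.004, -1.0]]
contact_force: [0.2, -0.3, -0.2]
opening: 59.8
```

```bash
python3 - <<'E'
from h import *
print("shift to nose",shift([551,222.5,80],RT), arm.read_state()['opening'])
ims=[]
for n in("top","scene"):
    p=arm.snapshot(n); c=(proj(p,[[551,222.5,115]])[0]*5).astype(int)
    im=cv2.resize(p['color'],None,fx=5,fy=5,interpolation=cv2.INTER_CUBIC)
    ims.append(im[max(0,c[1]-200):c[1]+200,c[0]-200:c[0]+200])
cv2.imwrite('pics/ab.png',np.hstack(ims))
E
```

```text
shift to nose [-0.   0.1  7.1] 59.8369370671518
```

View pics/ab.png

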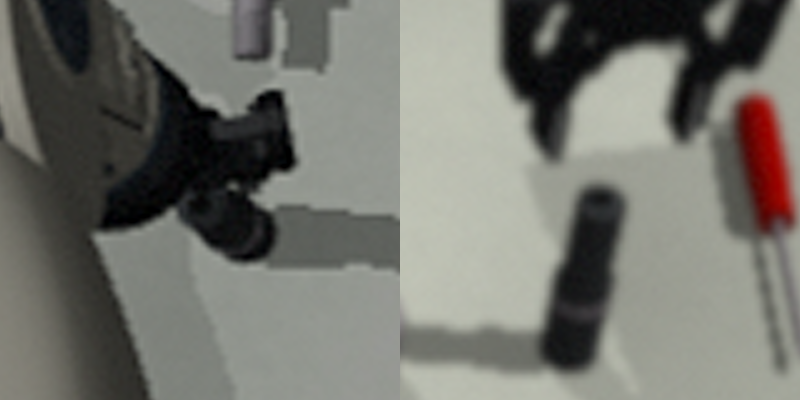

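In the scene crop the fingertips (550,155) and (687,140) straddle the nosepiece's axis. I'll lower and grip.

Request:
{"fn": "carry_out", "kwargs": {"gripper": [0.4,0.4,0.4,0.4,0.4,0.4,0.4,0.4,-0.1,-0.2,-0.3,-0.4,-0.5,-1,-1,-1,-1,-1], "xyz": [[0,0,1],[0,0.05,1.2],[0,0.05,1.2],[0,0,1.2],[0,0,1.2],[0,0,1],[0,0,0.5],[0,0,0],[0,0,0],[0,0,0],[0,0,0],[0,0,0],[0,0,0],[0,0,0],[0,0,0],[0,0,0],[0,0,0],[0,0,0]], "turn": [0,0,0,0,0,0,0,0,0,0,0,0,0,0,0,0,0,0]}}

```text
time_s: 11.98
tool_pos: [552.7, 219.2, 79.0]
tcp_rot: [[0.972, 0.235, 0.001], [0.235, -0.972, 0.003], [0.001, -0.003, -1.0]]
contact_force: [-0.8, 4.1, 5.2]
opening: 24.8
```

Request:
{"fn": "carry_out", "kwargs": {"gripper": [-1,-1,-1,-1,-1,-1,-1,-1,-1], "xyz": [[0,0,-0.3],[0,0,-0.8],[0,0,-1.5],[0,0,-2],[0,0,-2],[0,0,-2],[0,0,-1.5],[0,0,-0.9],[0,0,0]], "turn": [0,0,0,0,0,0,0,0,0]}}

```text
time_s: 12.73
tool_pos: [553.1, 218.3, 190.2]
tcp_rot: [[0.972, 0.235, 0.002], [0.235, -0.972, 0.002], [0.003, -0.002, -1.0]]
contact_force: [-0.1, 0.6, -3.9]
opening: 24.4
```

```bash
python3 - <<'E'
from h import *
s=arm.read_state(); print(s['tool_pos'],s['opening'],s['contact_force'],s['torque'])
p=np.array(s['tool_pos']); ims=[]
for n in("top","scene"):
    q=arm.snapshot(n); c=(proj(q,[[p[0],p[1],p[2]-30]])[0]*5).astype(int)
    im=cv2.resize(q['color'],None,fx=5,fy=5,interpolation=cv2.INTER_CUBIC)
    for z,rad in((0,16),(60,16),(66,13)):
        t=np.linspace(0,2*np.pi,40); P=np.c_[p[0]+rad*np.cos(t),p[1]+rad*np.sin(t),0*t+z+p[2]-79]
        cv2.polylines(im,[np.int32(proj(q,P)*5+2)],True,(0,255,255),1)
    ims.append(im[max(0,c[1]-200):c[1]+200,c[0]-200:c[0]+200])
cv2.imwrite('pics/lift.png',np.hstack(ims))
E
```

```text
[553.1 218.3 190.2] 24.3510049603942 [-0.1  0.6 -3.9] [ 0.  -0.1 -0. ]
```

View pics/lift.png

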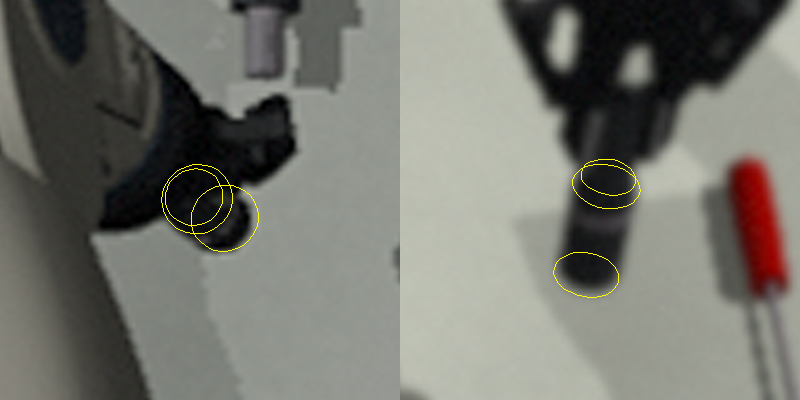

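The nosepiece is lifted about upright; the foot is at (222,225) in the left crop and (590,268) in the right, roughly 3 mm towards -x of the TCP axis. I'll carry it to cell 4.

Request:
{"fn": "carry_out", "kwargs": {"gripper": [-1,-1,-1,-1,-1,-1,-1,-1,-1,-1,-1,-1,-1,-1,-1], "xyz": [[-0.31,1.5,0],[-0.31,2.5,0],[-0.31,2.8,0],[-0.31,2.8,0],[-0.31,2.8,0],[-0.31,2.8,0],[-0.31,2.8,0],[-0.31,2.8,0],[-0.31,2.8,0],[-0.31,2.8,0],[-0.31,2.8,0],[-0.31,2.5,0],[-0.31,1.54,0],[0,0,0],[0,0,0]], "turn": [0,0,0,0,0,0,0,0,0,0,0,0,0,0,0]}}

```text
time_s: 14.08
tool_pos: [590.7, -114.7, 186.3]
tcp_rot: [[0.972, 0.233, -0.003], [0.233, -0.972, 0.003], [-0.002, -0.004, -1.0]]
contact_force: [-1.0, 0.8, -4.6]
opening: 24.3
```

```bash
python3 - <<'E'
from h import *
s=arm.read_state(); print(s['time_s'],s['tool_pos'],s['opening'],s['contact_force'],'to target',shift([590.4,-114.5,s['tool_pos'][2]]))
p=np.array(s['tool_pos'])+[-2.5,1.5,0]; ims=[]
for n in("top","scene"):
    q=arm.snapshot(n); c=(proj(q,[[p[0],p[1],p[2]-60]])[0]*5).astype(int)
    im=cv2.resize(q['color'],None,fx=5,fy=5,interpolation=cv2.INTER_CUBIC)
    for z,rad in((0,16),(60,16),(66,13)):
        t=np.linspace(0,2*np.pi,40); P=np.c_[p[0]+rad*np.cos(t),p[1]+rad*np.sin(t),0*t+z+p[2]-79]
        cv2.polylines(im,[np.int32(proj(q,P)*5+2)],True,(0,255,255),1)
    ims.append(im[max(0,c[1]-200):c[1]+200,c[0]-200:c[0]+200])
cv2.imwrite('pics/over.png',np.hstack(ims))
E
```

```text
14.0833 [ 590.7 -114.7  186.3] 24.26112330051017 [-1.   0.8 -4.6] to target [-0. -0.  0.]
```

View pics/over.png

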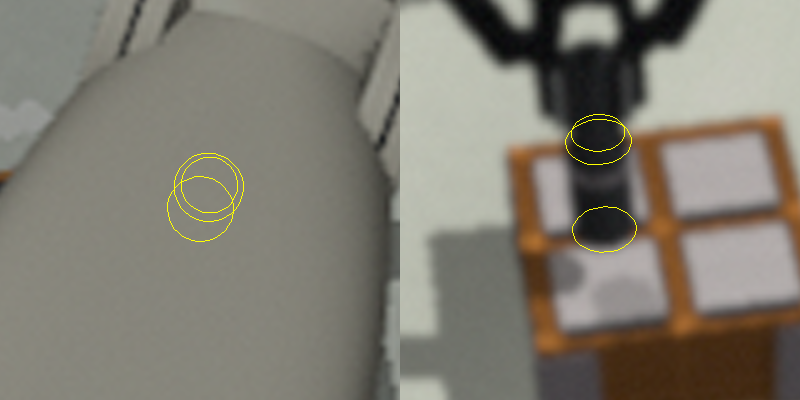

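The model circles match the held nosepiece; the foot is at about (603,226) in the scene crop, heading for the lower-left flap, cell 4. I'll lower through the flap.

Request:
{"fn": "carry_out", "kwargs": {"gripper": [-1,-1,-1,-1,-1,-1,-1,-1,-1], "xyz": [[0,0,0.8],[0,0,1],[0,0,0.8],[0,0,0.5],[0,0,0.5],[0,0,0.5],[0,0,0.5],[0,0,0.5],[0,0,0]], "turn": [0,0,0,0,0,0,0,0,0]}}

```text
time_s: 14.93
tool_pos: [590.9, -114.1, 135.5]
tcp_rot: [[0.972, 0.235, -0.002], [0.235, -0.972, 0.002], [-0.001, -0.003, -1.0]]
contact_force: [-1.1, -0.9, -4.3]
opening: 24.6
```

Foot is about 15 mm below the top with no resistance beyond the weight, so I'll continue.

Request:
{"fn": "carry_out", "kwargs": {"gripper": [-1,-1,-1,-1,-1,-1,-1,-1,-1], "xyz": [[0,0,0.5],[0,0,0.6],[0,0,0.6],[0,0,0.6],[0,0,0.6],[0,0,0.5],[0,0,0.4],[0,0,0.3],[0,0,0]], "turn": [0,0,0,0,0,0,0,0,0]}}

```text
time_s: 15.68
tool_pos: [590.9, -113.9, 94.7]
tcp_rot: [[0.972, 0.235, -0.002], [0.235, -0.972, 0.003], [-0.001, -0.003, -1.0]]
contact_force: [-0.6, 0.4, -4.5]
opening: 24.7
```

Request:
{"fn": "carry_out", "kwargs": {"gripper": [-1,-1,-1,-1,-1,-1], "xyz": [[0,0,0.2],[0,0,0.15],[0,0,0.1],[0,0,0.1],[0,0,0.1],[0,0,0]], "turn": [0,0,0,0,0,0]}}

```text
time_s: 16.18
tool_pos: [591.2, -114.0, 88.9]
tcp_rot: [[0.972, 0.235, -0.001], [0.235, -0.972, 0.002], [-0.0, -0.002, -1.0]]
contact_force: [0.0, -0.6, -3.4]
opening: 24.5
```

Request:
{"fn": "carry_out", "kwargs": {"gripper": [-1,-1,-1,-1], "xyz": [[0,0,0.1],[0,0,0.05],[0,0,0.05],[0,0,0]], "turn": [0,0,0,0]}}

```text
time_s: 16.52
tool_pos: [591.3, -114.0, 87.3]
tcp_rot: [[0.972, 0.235, -0.0], [0.235, -0.972, 0.002], [0.0, -0.002, -1.0]]
contact_force: [-0.9, 0.5, -1.5]
opening: 24.4
```

Request:
{"fn": "carry_out", "kwargs": {"gripper": [-1,-1,-1], "xyz": [[0,0,0.05],[0,0,0.05],[0,0,0]], "turn": [0,0,0]}}

```text
time_s: 16.77
tool_pos: [591.6, -114.0, 87.2]
tcp_rot: [[0.972, 0.235, 0.001], [0.235, -0.972, 0.002], [0.002, -0.002, -1.0]]
contact_force: [-3.6, 2.1, 7.8]
opening: 24.8
```

Floor reached at 7.8 N. I'll release slowly, then check before retreating.

Request:
{"fn": "carry_out", "kwargs": {"gripper": [-1,-0.38,-0.34,-0.3,-0.25,-0.2,-0.1,0,0.1,0.1,0.1], "xyz": [[0,0,-0.06],[0,0,0],[0,0,0],[0,0,0],[0,0,0],[0,0,0],[0,0,0],[0,0,0],[0,0,0],[0,0,0],[0,0,0]], "turn": [0,0,0,0,0,0,0,0,0,0,0]}}

```text
time_s: 17.68
tool_pos: [591.2, -114.0, 86.6]
tcp_rot: [[0.972, 0.235, -0.001], [0.235, -0.972, 0.002], [0.0, -0.002, -1.0]]
contact_force: [1.0, 0.4, 1.5]
opening: 46.9
```

```bash
python3 - <<'E'
from h import *
q=arm.snapshot("scene"); c=(proj(q,[[588,-113,110]])[0]*6).astype(int)
im=cv2.resize(q['color'],None,fx=6,fy=6,interpolation=cv2.INTER_CUBIC)
for z,rad in((68,16),(74,13),(123,13)):
    t=np.linspace(0,2*np.pi,40); P=np.c_[588+rad*np.cos(t),-113+rad*np.sin(t),0*t+z]
    cv2.polylines(im,[np.int32(proj(q,P)*6+2)],True,(0,255,255),1)
cv2.imwrite('pics/rel.png',im[c[1]-250:c[1]+300,c[0]-300:c[0]+300])
E
```

```text
(no output)
```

View pics/rel.png

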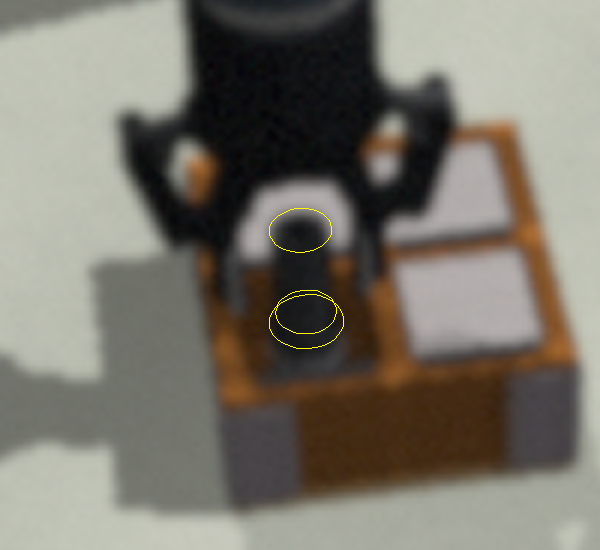

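The picture shows the nosepiece upright in the cell, with its neck from (302,230) to (306,310) and clear gaps to both fingers at (235,285) and (365,265). I'll go straight up and retreat.

Request:
{"fn": "carry_out", "kwargs": {"gripper": [0.1,0.1,0.1,0.1,0.1,0.1,0.1,0.1,0.1,0.1,0.1,0.1,0.1,0.1,0.1,0.1], "xyz": [[0,0,-0.4],[0,0,-0.8],[0,0,-1.2],[0,0,-1.5],[0,0,-2],[0,0,-2],[0,0,-2],[0,0,-2],[-1,2,-1],[-1,3,0],[-1,3,0],[-1,3,0],[-1,3,0],[-1,2,0],[0,0,0],[0,0,0]], "turn": [0,0,0,0,0,0,0,0,0,0,0,0,0,0,0,0]}}

```text
time_s: 19.07
tool_pos: [570.1, -285.0, 215.6]
tcp_rot: [[0.973, 0.232, -0.0], [0.233, -0.973, 0.002], [0.0, -0.002, -1.0]]
contact_force: [-0.5, -0.4, 0.2]
opening: 46.7
```

```bash
python3 - <<'E'
from h import *
print(arm.read_state()['time_s'])
q=arm.snapshot("scene")
for n in ("scene","top"):
    p=arm.snapshot(n)
    for t in ["nose_mid","sleeve","driver","wrench","riveter","tin"]:
        print(n,t,[(np.round(r['at']),round(r['p'],2)) for r in arm.tip_of(p,t)[:1]])
cv2.imwrite('pics/end.png',q['color'])
E
```

```text
19.0667
scene nose_mid [(array([508., -61.,  71.]), 0.58)]
scene sleeve []
scene driver [(array([455., 346.,   1.]), 0.55)]
scene wrench [(array([ 513., -365.,   -0.]), 0.57)]
scene riveter [(array([740., 223.,  -3.]), 0.82)]
scene tin [(array([651., 390.,   4.]), 0.96)]
top nose_mid [(array([ 587., -111.,   63.]), 0.45)]
top sleeve [(array([576., 108.,   1.]), 0.66)]
top driver [(array([460., 348.,  -3.]), 0.97)]
top wrench []
top riveter [(array([743., 218.,   2.]), 0.63)]
top tin [(array([647., 389.,   1.]), 0.62)]
```

View pics/end.png

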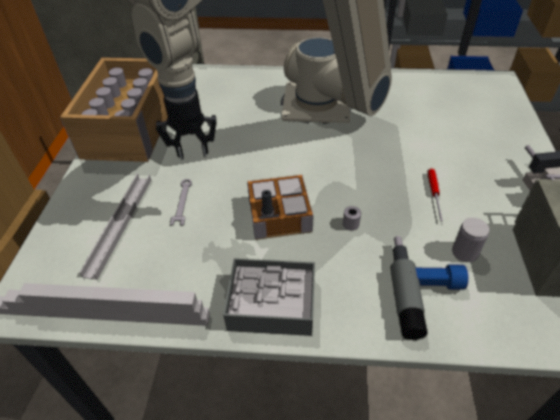

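The nosepiece stands upright in cell 4 at (267,203), the other items look unmoved, and the gripper is clear at (190,140). Handing in.

```bash
python3 -c "
from bench import arm; print(arm.close_job())"
```

```text
the job is handed in; nothing more can be done
None
```

The nosepiece is standing upright, neck up, on the floor of cell 4 (far right), and the job is handed in at about 20 s of the 61 s allowed.

- **Finding the empty cell:** I pressed the flaps with shut fingers while the nosepiece stood untouched. Flaps 2, 1 and 3 stopped hard about 7 mm down, at 29, 13 and 11 N. Flap 4 swung in freely: the fingers went about 30 mm below the top with under 1 N.
- **Placing:** I gripped the nosepiece by its neck and lowered it through flap 4. It touched the floor at about 8 N, and I released it slowly and went straight up.
- **Last checks:** the final picture shows it upright in cell 4 with the gripper well clear. The top camera's network puts it at (587, -111), about where I aimed. The networks' positions for the sleeve, driver, wrench, riveter and tin agree with the start to within about 6 mm, which is roughly their own error.
- **Disagreements:** the scene camera's network reported the nosepiece at cell 1 (p 0.58), which the picture contradicts. It also missed the sleeve, and the top camera's network missed the wrench; each was found by the other camera. I checked the profile only by eye in the final picture.

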